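# Move the loaded carrying basket to the empty hanging stand

### The job

Take the hanging rectangular basket, with the clay cup in it, off its stand by the wooden grip and hang it on the empty stand, its handle bar across both prongs. Keep it level and do not set it down anywhere on the way, and lower it onto the prongs before you let go. The cup must stay standing in the basket, and the round pail on its own stand must stay where it hangs.

Things in the scene. Friction and masses are not known exactly. Their poses are not given: they have to be found in the camera images.
- basket: (mm) Steel tray 110 (x) x 140 (y) x 28 on a rigid bail; 0.35 kg. Origin: centre of the bail's top bar, z up, y along bar (16 wide in x, 8 high, 140 long); on it a wooden grip 22 (x) x 52 (y) x 20, same centre. Uprights at y = +-68; tray underside at z = -165. Hung on a stand like the empty one, bail around both prongs: to free it lift 30+, then draw out 65+ along the stand's -x.
- clay_cup: Small fired clay cup, 48 mm across, 55 mm high, 0.1 kg, standing loose in the basket's tray near its middle. Origin: centre of its underside; z up.
- empty_stand_seat (a point): (mm) Where the bar's centre (basket origin) lies once hung, 238 above table, midway between the prongs; z up. Prongs: 8 rods along x at y = +-42, open end to -x (to the robot, +-0.3 rad). Flat seat x = -22..22, top at z = -4; tips at x = -34 and rear rods reach z = 21. Cross rod and post at x = 100. Enter from -x, z 30+, then down; play 12. Clutter between stands under 60 high.
- pail: Bystander: round steel pail, 116 mm across, with a bail handle like the basket's, hanging on a third, like stand farther from the robot, behind and between the other two. Origin: centre of its handle bar, y along the bar, z up.

How it is judged:
By the outcome, as a careful person would: the job done as asked, in the order asked, and still so for the second after the job is handed in, with the robot touching nothing.
It also fails if it takes over 48 s, if anything falls off the work surface, if the arm or the gripper's body presses on something with over 40 N, if the wrist force passes 120 N, or if a joint passes its speed limit or range.

### The arm

A 6-joint arm with a two-finger parallel gripper is mounted at the origin on the work surface. World frame = base frame: x ahead of the robot, y to its left, z up, the work surface at z = 0. Lengths are in mm, angles in rad, forces in N, time in s.
With the tool pointing down it reaches from about 400 to 825 mm from the base axis. Payload 7 kg.
Tool frame: the origin (TCP) lies at the very end of the fingers, on their centre line; the grasp point (between the pads) lies 19 mm behind it; z points along the fingers, y is the direction in which the jaws open and shut (so a half turn about z gives the same grasp; the last joint's range is limited). The gripper opens to 88 mm and grips with 3 to 60 N. Pads are 19 mm wide; open, the fingers measure 130 mm over their backs; the gripper's body (78 mm by 193 mm) begins 47 mm behind the grasp point.
Start: joints at [1.626, 0.359, 0.012, 0, -1.224, -0.288], TCP at [155.735, 656.766, 226.561] pointing down, gripper open.
Joint ranges: [-3.07, 3.07], [-1.43, 2.12], [-1.02, 1.25], [-3.03, 1.67], [-3.05, -0], [-3.03, 3.03]. Speed limits (rad/s): [2.39, 2.39, 3.01, 3.14, 3.14, 3.14].

### API

Orientations are given as a unit quaternion [x, y, z, w].
In Python, from plant import bot gives the robot as it stands. Calls block until the motion is done:
- bot.move_ptp(position, orientation): joint-space move of the TCP to a pose.
- bot.line_to(position, velocity=150, ori=None): straight line of the TCP; ori=None keeps the orientation; velocity is the mean speed in mm/s.
- bot.move_joints(angles): joint-space move.
- bot.move_gripper(opening, force=None): finger opening in mm; force is the grip in N (None keeps the last); returns when the fingers have stopped.
- bot.pause(seconds).
- bot.solve_ik(position, orientation): joint angles nearest the present ones, or None.
- bot.read_state(): the state.
- bot.camera(name): name is "scene" or "top" or "wrist"; returns the picture (400x640x3 uint8, red, green, blue); there is no depth.
- bot.get_calibration(name): a dict with "fx", "fy", "cx", "cy" (pixels), "view" (4x4, takes a point from world to camera coordinates); the wrist camera has in their place "T_tool_cam" (4x4, takes a point from camera to tool coordinates, whose origin is the TCP and whose axes are the flange's). Camera axes: x right, y up, looking along -z (the intrinsics and any distortion apply to the point x, -y, -z); pixel columns grow to the right and rows downward; lengths in mm; the calibration is good to about 2 mm. The wrist camera is an equidistant fisheye: a pixel r from the principal point sees the ray r / f radians off the axis. A picture is of the moment at which its call begins: read the wrist's pose just before it. get_calibration takes no time and is no camera call.
A pose or a line that the arm cannot do raises bot.Unreachable and nothing moves.
- bot.close_job(): hands the job in, once; it reports no verdict.
The state is a dict: "t": time; "joint_pos": joint angles; "qvel": joint speeds; "tau": joint torques, N m; "tcp_pos": TCP position; "eef_rot": TCP orientation; "contact_force": force on the tool from outside, world axes, zero at the start; "moment": the same for the moment, N m; "width": finger opening in mm.
Only numpy, scipy, OpenCV 4.12 (cv2) and the standard library are available. Lean on these libraries where they do the work, as an engineer would, in place of code of your own. Each camera call takes 0.05 s, during which the arm holds its last target. There are 200 camera calls.

## Working session

There is one attempt and no reset: what is moved stays moved. The work goes in short steps, each a Python script; the robot and the scene stay as the last script left them, time stands still between calls to the robot, and variables do not carry over. Pictures are saved under pics/ and viewed, about 8 in all and at most 12, crops included, and the job is handed in when it is done.

```bash
mkdir -p pics; ls; python3 - <<'E'
from plant import bot
import cv2
for n in("scene","top","wrist"):
    im=bot.camera(n); cv2.imwrite(f"pics/{n}0.png",im[:,:,::-1])
    c=bot.get_calibration(n); print(n,c)
s=bot.read_state(); print(s)
E
```

```text
pics
scene {'fx': 500.3265877987169, 'fy': 500.3265877987169, 'cx': 317.7922839558422, 'cy': 202.40708351517776, 'view': array([[ 5.17820163e-03,  9.99947707e-01,  8.81872826e-03,
         2.37274291e+01],
       [-8.51331062e-01, -2.18206321e-04,  5.24628798e-01,
         4.53939335e+02],
       [ 5.24603288e-01, -1.02242910e-02,  8.51285413e-01,
        -1.71092392e+03],
       [ 0.00000000e+00,  0.00000000e+00,  0.00000000e+00,
         1.00000000e+00]])}
top {'fx': 374.8346877951293, 'fy': 374.8346877951293, 'cx': 319.71760809617854, 'cy': 200.57390360224275, 'view': array([[-2.79639958e-02, -9.98999854e-01, -3.48899350e-02,
         2.49841207e+01],
       [ 9.92026706e-01, -3.20258225e-02,  1.21890780e-01,
        -6.69042385e+02],
       [-1.22886250e-01, -3.12031940e-02,  9.91930104e-01,
        -9.48460115e+02],
       [ 0.00000000e+00,  0.00000000e+00,  0.00000000e+00,
         1.00000000e+00]])}
wrist {'fx': 309.70691628693146, 'fy': 309.70691628693146, 'cx': 324.34211748290306, 'cy': 199.56082740650902, 'T_tool_cam': array([[-5.27903247e-06,  9.55363535e-01,  2.95432759e-
[... 278 characters left out ...]
e+00]])}
{'t': 0.15, 'joint_pos': array([ 1.62610445e+00,  3.59197896e-01,  1.12444413e-02, -2.39205905e-04,
       -1.22414371e+00, -2.88122409e-01]), 'qvel': array([-1.00463756e-03, -1.27335335e-04,  4.42153321e-03,  1.75532496e-03,
        6.72357789e-04,  6.85980078e-05]), 'tau': array([-1.34621016e-03, -5.83275104e+01,  2.93291008e+01,  7.00128660e+00,
        8.73754820e-03, -1.08969032e-04]), 'tcp_pos': array([155.66746944, 656.39568119, 225.84570104]), 'eef_rot': array([ 9.93227391e-01, -1.16184831e-01,  3.31165672e-07,  6.60071992e-04]), 'contact_force': array([0.09404844, 0.01781547, 0.90651206]), 'moment': array([-0.01631042, -0.03127632,  0.00821106]), 'width': 87.71520577492424}
```

View pics/scene0.png

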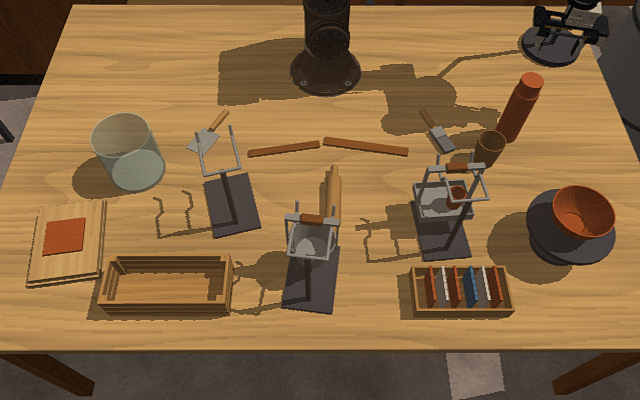

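View pics/top0.png

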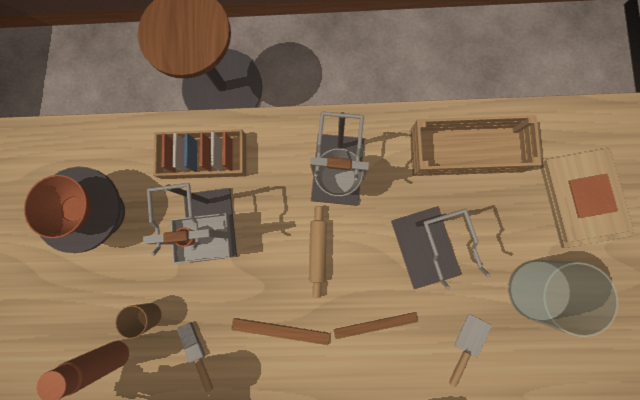

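The scene view shows the basket on the stand at around (455,185), the empty stand at (220,150) and the pail at (312,230). In the top view they are at (180,235), (450,240) and (340,165). I'll enlarge the basket and the empty stand next.

```bash
python3 - <<'E'
import cv2,numpy as np
t=cv2.imread("pics/top0.png"); s=cv2.imread("pics/scene0.png")
def z(im,x,y,w=100,h=75): return cv2.resize(im[y:y+h,x:x+w],(400,300),interpolation=cv2.INTER_CUBIC)
cv2.imwrite("pics/m1.png",np.vstack([np.hstack([z(t,135,180,),z(t,410,205)]),np.hstack([z(s,405,145),z(s,180,110)])]))
E
```

```text
(no output)
```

View pics/m1.png

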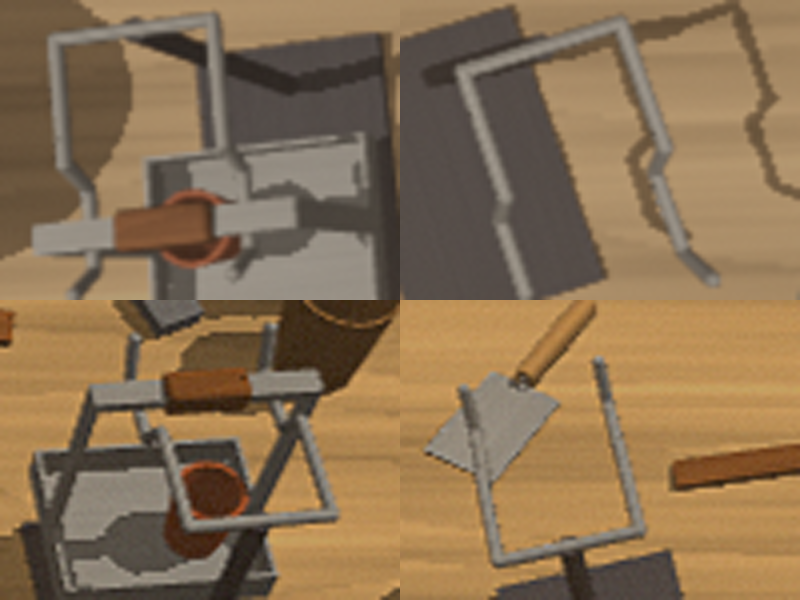

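The montage shows the basket bar ends at top px (143,240) and (209,233.5), with the grip centre at (175,236.7). The empty stand's rear corners are at top px (426,223) and (465.5,210.5). I'll triangulate these against the scene view.

```bash
cat > h.py <<'E'
from plant import bot
import numpy as np, cv2
from scipy.spatial.transform import Rotation as R
def ray(n,px):
    c=bot.get_calibration(n); V=c["view"]
    d=np.array([(px[0]-c["cx"])/c["fx"],-(px[1]-c["cy"])/c["fy"],-1.])
    Rm=V[:3,:3]; return -Rm.T@V[:3,3], Rm.T@d
def onz(n,px,z):
    o,d=ray(n,px); return o+d*(z-o[2])/d[2]
def tri(a,b):
    A=np.zeros((3,3));y=np.zeros(3);rs=[ray("top",a),ray("scene",b)]
    for o,d in rs:
        d=d/np.linalg.norm(d);P=np.eye(3)-np.outer(d,d);A+=P;y+=P@o
    p=np.linalg.solve(A,y); return p,[np.linalg.norm(np.cross(p-o,d/np.linalg.norm(d))) for o,d in rs][0]
def down(yaw): # jaws (tool y) along world dir yaw+90deg, tool x along yaw
    return (R.from_euler('z',yaw)*R.from_euler('x',np.pi)).as_quat()
E
python3 - <<'E'
from h import *
np.set_printoptions(precision=1,suppress=True)
for k,a,b in [("barL",(143.2,240),(485.5,165.5)),("barR",(209.2,233.5),(428,169.2)),("grip",(175,236.7),(456.7,167)),
 ("rearL",(426.25,223),(240,168)),("rearR",(465.5,210.5),(205,175)),("tipR",(488,275),(195.5,133)),("tipL",(442,281),(230,125.5))]:
    z=dict(bar=240,gri=246,rea=255,tip=257)[k[:3]]
    print(k,*tri(a,b),onz("top",a,z),onz("scene",b,z))
print(bot.get_calibration("top")["view"][:3,:3].T@-bot.get_calibration("top")["view"][:3,3])
E
```

```text
barL [573.1 377.5 235.1] 0.7160888341283249 [573.  374.2 240. ] [576.3 376.1 240. ]
barR [582.8 236.6 233.2] 0.9813246351449484 [582.6 233.3 240. ] [587.4 235.6 240. ]
grip [578.1 307.3 236.4] 0.3141342323857309 [577.7 303.6 246. ] [585.2 303.6 246. ]
rearL [ 590.7 -215.9  249.6] 2.4168923880281428 [ 590.2 -217.   255. ] [ 595.1 -212.5  255. ]
rearR [ 613.5 -295.4  253.6] 2.489934001504317 [ 613.2 -297.6  255. ] [ 615.3 -292.5  255. ]
tipR [ 482.9 -333.5  247.8] 1.2635357769383955 [ 483.5 -331.2  257. ] [ 491.1 -329.5  257. ]
tipL [ 474.5 -241.7  264.6] 3.428209746782448 [ 474.1 -240.3  257. ] [ 466.9 -246.8  257. ]
[ 547.9  -26.1 1023.2]
```

```bash
python3 - <<'E'
from h import *
np.set_printoptions(precision=3,suppress=True)
for s in(1,-1):
  for p,y in [((578,306,340),.069),((578,306,219),.069),((500,300,262),.069),((420,-306,262),.265),((508,-281,219),.265),((508,-281,400),.265)]:
    print(s,p,bot.solve_ik(p,down(y+s*np.pi/2)))
E
```

```text
1 (578, 306, 340) [ 0.785  0.279  0.151  0.    -1.443  2.426]
1 (578, 306, 219) [ 0.785  0.329 -0.049  0.    -1.193  2.426]
1 (500, 300, 262) [ 0.876  0.187 -0.142  0.    -1.242  2.335]
1 (420, -306, 262) [-0.252  0.079 -0.27  -0.    -1.222 -2.625]
1 (508, -281, 219) [-0.169  0.21  -0.213  0.    -1.148 -2.708]
1 (508, -281, 400) [-0.169  0.141  0.106  0.    -1.535 -2.708]
-1 (578, 306, 340) [ 0.785  0.279  0.151  0.    -1.443 -0.716]
-1 (578, 306, 219) [ 0.785  0.329 -0.049  0.    -1.193 -0.716]
-1 (500, 300, 262) [ 0.876  0.187 -0.142  0.    -1.242 -0.807]
-1 (420, -306, 262) [-0.252  0.079 -0.27   0.    -1.222  0.517]
-1 (508, -281, 219) [-0.169  0.21  -0.213  0.    -1.148  0.434]
-1 (508, -281, 400) [-0.169  0.141  0.106  0.    -1.535  0.434]
```

```bash
cat >> h.py <<'E'
def wray(s,px):
    c=bot.get_calibration("wrist"); T=c["T_tool_cam"]
    u=np.array([px[0]-c["cx"],px[1]-c["cy"]]); r=np.linalg.norm(u); th=r/c["fx"]
    d=np.array([u[0]/r*np.sin(th),-u[1]/r*np.sin(th),-np.cos(th)]) if r>1e-9 else np.array([0,0,-1.])
    Q=R.from_quat(s["eef_rot"])
    return s["tcp_pos"]+Q.apply(T[:3,3]),Q.apply(T[:3,:3]@d)
def wonz(s,px,z):
    o,d=wray(s,px); return o+d*(z-o[2])/d[2]
def wproj(s,p):
    c=bot.get_calibration("wrist"); T=c["T_tool_cam"]
    q=T[:3,:3].T@(R.from_quat(s["eef_rot"]).inv().apply(np.array(p,float)-s["tcp_pos"])-T[:3,3])
    th=np.arctan2(np.hypot(q[0],q[1]),-q[2]);a=np.arctan2(-q[1],q[0])
    return np.array([c["cx"]+c["fx"]*th*np.cos(a),c["cy"]+c["fx"]*th*np.sin(a)])
def snap(name):
    import pickle
    s=bot.read_state(); im=bot.camera("wrist"); cv2.imwrite(f"pics/{name}.png",im[:,:,::-1]); pickle.dump(s,open(f"pics/{name}.pkl","wb")); return s
E
python3 - <<'E'
from h import *
np.set_printoptions(precision=1,suppress=True)
bot.line_to([155.7,656.5,400],velocity=200)
bot.move_ptp([508,-281,420],down(.265-np.pi/2)); bot.pause(.2)
s=snap("ws"); print(s["t"],s["tcp_pos"])
bot.move_ptp([578,306,330],down(.069-np.pi/2)); bot.pause(.2)
s=snap("wb"); print(s["t"],s["tcp_pos"])
a,b=cv2.imread("pics/ws.png"),cv2.imread("pics/wb.png")
cv2.imwrite("pics/m2.png",np.vstack([cv2.resize(a,(480,300)),cv2.resize(b,(480,300))]))
E
```

```text
4.8583 [ 508.2 -280.7  420. ]
7.25 [578.3 305.3 330.2]
```

View pics/m2.png

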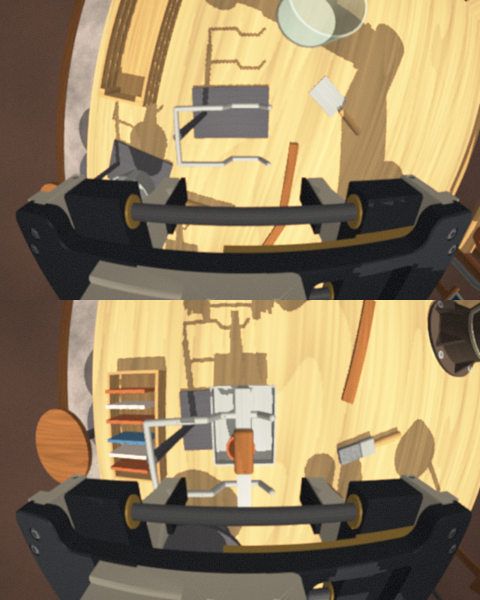

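The wrist views show the empty prongs at about px (300,175) and the basket grip at (325,200), both between the fingers as expected. I'll zoom in to refine both.

```bash
python3 - <<'E'
import cv2,numpy as np
a,b=cv2.imread("pics/ws.png"),cv2.imread("pics/wb.png")
f=lambda im,x,y,w,h,k:cv2.resize(im[y:y+h,x:x+w],None,fx=k,fy=k,interpolation=cv2.INTER_CUBIC)
A=f(a,225,130,160,100,5)[:300*1+200]; 
B=f(b,185,150,200,125,4)
cv2.imwrite("pics/m3.png",np.vstack([cv2.resize(a[130:230,225:385],(480,300),interpolation=2),cv2.resize(b[150:275,185:385],(480,300),interpolation=2)]))
E
```

```text
(no output)
```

View pics/m3.png

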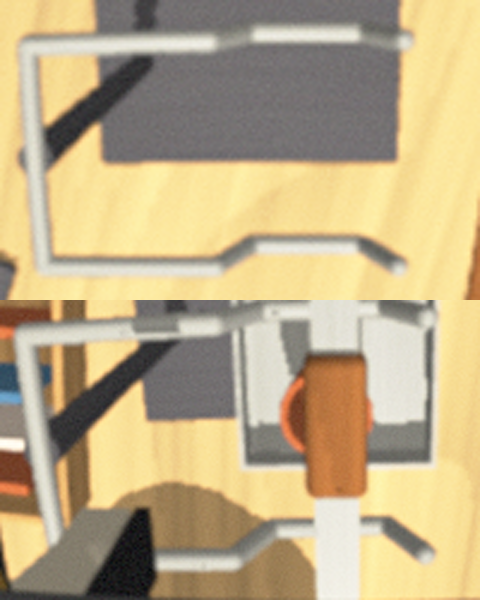

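```bash
python3 - <<'E'
from h import *
import pickle
np.set_printoptions(precision=1,suppress=True)
s=pickle.load(open("pics/ws.pkl","rb"))
P={}
for k,u,v,z in [("rR",28,44,255),("bR",252,34,230),("fR",360,34,230),("tR",405,41,255),("rL",44,266,255),("bL",255,245,230),("fL",360,244,230),("tL",400,267,255)]:
    P[k]=wonz(s,(225+u/3,130+v/3),z)[:2]; print(k,P[k])
for a in "rbft":
    m=(P[a+"L"]+P[a+"R"])/2;d=P[a+"L"]-P[a+"R"]; print(a,m,np.linalg.norm(d),np.arctan2(-d[0],d[1]))
for c in "LR":
    d=P["r"+c]-P["t"+c];print("rod",np.linalg.norm(d),np.arctan2(d[1],d[0])); d=P["b"+c]-P["f"+c];print("seat",np.linalg.norm(d),np.arctan2(d[1],d[0]))
print("seat mid",sum(P[k] for k in("bR","fR","bL","fL"))/4)
s=pickle.load(open("pics/wb.pkl","rb"))
w=lambda u,v,z:wonz(s,(185+u/2.4,150+v/2.4),z)[:2]
for u,v in[(310,55),(364,55),(308,197),(364,197),(337,126)]: print("grip",w(u,v,248))
for u,v in[(315,270),(360,270),(310,20),(361,20)]: print("bar",w(u,v,242))
for u,v,z in[(22,335,0),(430,15,255),(427,255,255)]: print("st",w(u,v-300 if v==335 else v,255))
E
```

```text
rR [ 613.6 -296.8]
bR [ 536.9 -316.7]
fR [ 497.9 -327.3]
tR [ 484.4 -331.5]
rL [ 591.5 -215.3]
bL [ 514.8 -236.2]
fL [ 474.7 -247.5]
tL [ 461.7 -250.7]
r [ 602.6 -256. ] 84.38198051902503 0.26455604430008767
b [ 525.8 -276.4] 83.46869693682294 0.2675753169010376
f [ 486.3 -287.4] 83.12214981050528 0.2820911709465474
t [ 473.  -291.1] 83.9550322900528 0.27303689346092824
rod 134.5364399526099 0.2660015284696263
seat 41.639513932933966 0.2751430588458387
rod 133.8245051786473 0.2627962968591542
seat 40.43179492959334 0.266581291635144
seat mid [ 506.1 -281.9]
grip [589.4 276.9]
grip [571.7 275.7]
grip [587.2 327.5]
grip [567.6 326.2]
grip [578.9 300.8]
bar [583.  359.7]
bar [566.2 358.6]
bar [590.3 266.2]
bar [573.3 265.1]
st [687.2 273.8]
st [552.1 259.7]
st [544.  344.1]
```

The two views agree to about 2 mm: the seat is at (506,-282) with yaw 0.268, and the grip at (578.5,302.5) with yaw 0.08. Next I'll grasp, lift and draw out.

```bash
python3 - <<'E'
from h import *
np.set_printoptions(precision=1,suppress=True)
q=down(.08-np.pi/2)
bot.line_to([578.5,302.5,270],velocity=120,ori=q)
bot.line_to([578.5,302.5,219],velocity=80)
bot.move_gripper(10,force=35)
s=bot.read_state();print(s["t"],s["width"],s["contact_force"])
z=s["tcp_pos"]
bot.line_to([578.5,302.5,262],velocity=50); bot.pause(.2)
s=bot.read_state();print(s["t"],s["width"],s["contact_force"],s["moment"],s["tcp_pos"])
for n in("scene","wrist"): cv2.imwrite(f"pics/{n}1.png",bot.camera(n)[:,:,::-1])
a=cv2.imread("pics/scene1.png")[110:260,390:540];b=cv2.imread("pics/wrist1.png")[100:300,150:400]
cv2.imwrite("pics/m4.png",np.hstack([cv2.resize(a,(400,400),interpolation=2),cv2.resize(b,(400,400*200//250)).copy() if 0 else cv2.resize(b,(400,400))]))
E
```

```text
9.7833 21.76498085155007 [-0.1  0.  -0.5]
10.9917 21.671613495959743 [ 0.3  0.4 -4.6] [ 0.1 -0.1  0. ] [578.4 302.4 261.6]
```

View pics/m4.png

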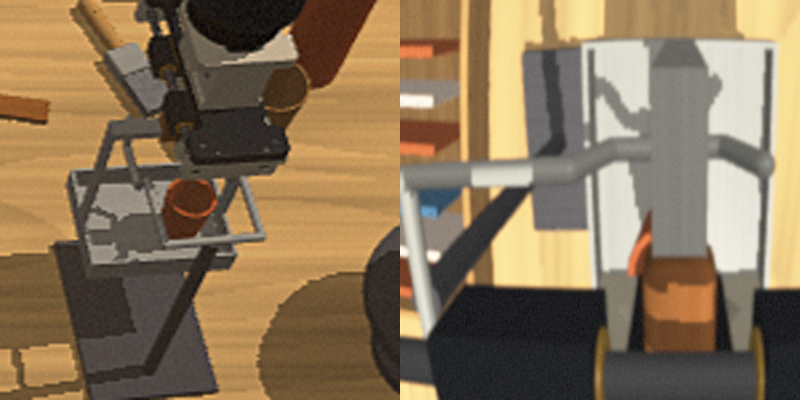

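The basket is held at width 21.7 mm with 4.6 N load, level, and the cup is standing. The bail is well above the prongs. I'll draw it out and carry it over.

```bash
python3 - <<'E'
from h import *
np.set_printoptions(precision=1,suppress=True)
x=np.array([np.cos(.085),np.sin(.085)])
p=np.array([578.4,302.4])-100*x
bot.line_to([*p,265],velocity=70)
bot.line_to([455,0,265],velocity=100,ori=down(.174-np.pi/2))
y=.268;e=np.array([506.1,-281.9])-90*np.array([np.cos(y),np.sin(y)])
bot.line_to([*e,265],velocity=100,ori=down(y-np.pi/2)); bot.pause(.3)
s=snap("we");print(s["t"],s["width"],s["contact_force"],s["moment"],s["tcp_pos"])
cv2.imwrite("pics/scene2.png",bot.camera("scene")[:,:,::-1])
a=cv2.imread("pics/scene2.png")[40:240,120:320];b=cv2.imread("pics/we.png")[60:310,130:430]
cv2.imwrite("pics/m5.png",np.hstack([cv2.resize(a,(380,380),interpolation=2),cv2.resize(b,(420,350)) if 0 else cv2.resize(b,(420,380))]))
E
```

```text
19.3 21.487927463186484 [ 0.4 -0.6 -5. ] [ 0.1 -0.   0.1] [ 419.3 -305.7  265. ]
```

View pics/m5.png

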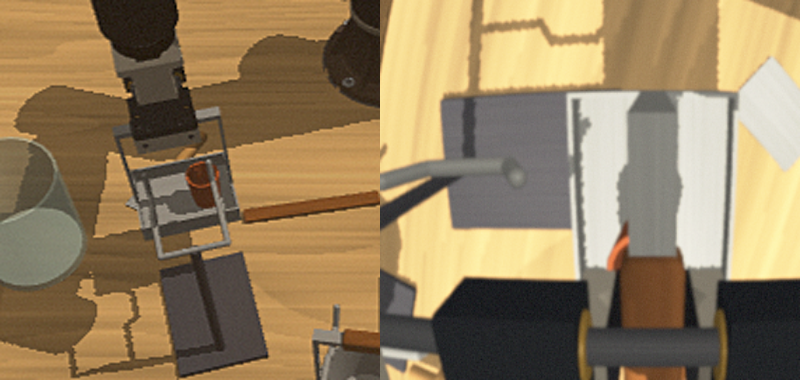

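The tip of the -y prong shows at native px (226,173), ahead of the bar and below it. The cup is standing in the basket. I'll check the tip numerically, then insert and lower in steps.

```bash
python3 - <<'E'
from h import *
import pickle
np.set_printoptions(precision=1,suppress=True)
s=pickle.load(open("pics/we.pkl","rb")); print("tip",wonz(s,(226.4,173.2),255))
y=.268; c=np.array([506.1,-281.9])
bot.line_to([*c,265],velocity=50)
bot.line_to([*c,227],velocity=40)
s=bot.read_state();print(s["t"],s["contact_force"],s["moment"],s["tcp_pos"])
for z in(222,220,219,218.3,217.6,217):
    bot.line_to([*c,z],velocity=20); bot.pause(.1)
    s=bot.read_state();print(s["t"],s["contact_force"],s["moment"],s["tcp_pos"])
    if s["contact_force"][2]>-0.8: break
cv2.imwrite("pics/scene3.png",bot.camera("scene")[:,:,::-1]); snap("w3")
a=cv2.imread("pics/scene3.png")[60:260,130:330];b=cv2.imread("pics/w3.png")[60:310,130:430]
cv2.imwrite("pics/m6.png",np.hstack([cv2.resize(a,(380,380),interpolation=2),cv2.resize(b,(420,380))]))
E
```

```text
tip [ 486.2 -334.3  255. ]
22.45 [-0.4  0.7 -5. ] [ 0.1 -0.   0. ] [ 506.3 -282.   227.3]
22.95 [ 0.1 -0.7 -4.9] [ 0.  -0.1 -0. ] [ 506.2 -281.9  222.1]
23.3 [ 0.4  0.1 -4.5] [ 0.1 -0.   0. ] [ 506.1 -281.9  220. ]
23.65 [-1.  -0.4 -3.8] [-0.  -0.1 -0. ] [ 506.1 -281.9  219.1]
24.0 [-2.   1.6  3.5] [ 0.8  0.8 -0. ] [ 506.2 -282.   218.9]
```

View pics/m6.png

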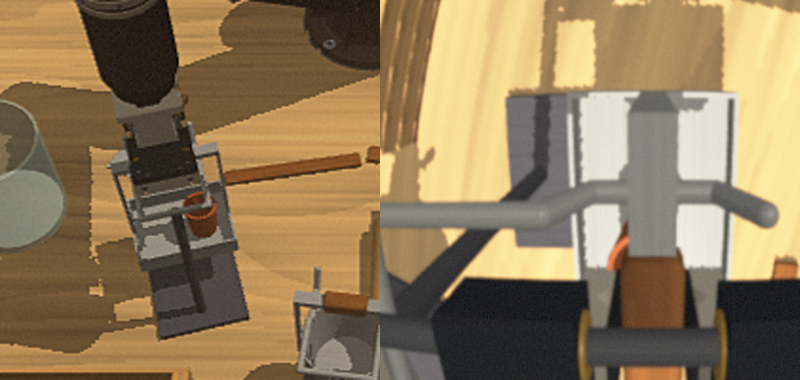

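The bar sits on the flat of the seat, with contact force +3.5 N and the weight taken by the prongs. I'll release, retreat upward and check.

```bash
python3 - <<'E'
from h import *
np.set_printoptions(precision=1,suppress=True)
bot.move_gripper(60); bot.pause(.2)
bot.line_to([506.1,-281.9,300],velocity=50)
bot.line_to([506.1,-281.9,420],velocity=150)
bot.move_ptp([480,0,450],down(.17-np.pi/2)); bot.pause(.3)
s=bot.read_state();print(s["t"],s["contact_force"])
for n in("scene","top"): cv2.imwrite(f"pics/{n}4.png",bot.camera(n)[:,:,::-1])
a=cv2.imread("pics/scene4.png")[90:290,150:350];b=cv2.imread("pics/top4.png")[90:290,300:500]
cv2.imwrite("pics/m7.png",np.hstack([cv2.resize(a,(400,400),interpolation=2),cv2.resize(b,(400,400),interpolation=2)]))
E
```

```text
29.2667 [ 0.5 -0.4  0.6]
```

View pics/m7.png

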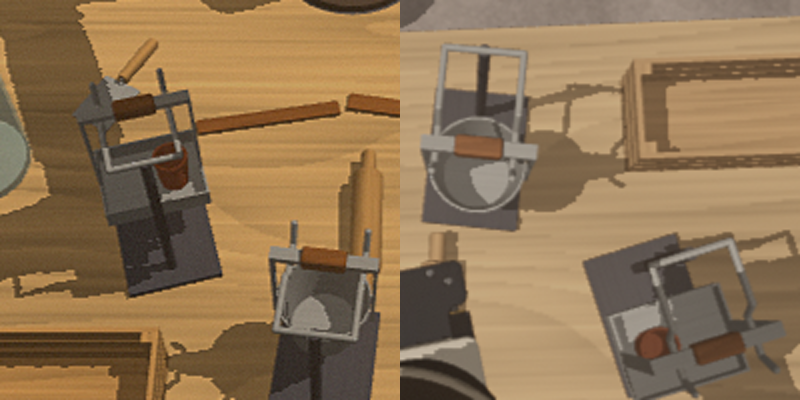

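The basket hangs level across both prongs with the cup standing in it. The pail hasn't moved, and the robot is clear of everything.

```bash
python3 -c "
from plant import bot
print(bot.close_job())"
```

```text
the job is handed in; nothing more can be done
None
```

The basket now hangs on the empty stand, with its bar across both prongs and the clay cup still standing in it. I gripped it by the wooden grip, lifted it 43 mm and drew it out 100 mm. I carried it over level without setting it down, then lowered it onto the prongs in small steps. I let go only once the wrist force had gone from -5 N to +3.5 N, which means the prongs had the weight. The job was handed in at about 29 s of the 48 s.

- **Final pictures (scene and top):** the bar lies across both prongs and the basket looks level. The cup is upright in the tray, the pail appears where it was, and the arm touches nothing.
- **Position agreement:** camera estimates agreed to about 2–5 mm, inside the stand's 12 mm of play. The largest gap was in the basket's position along its bar.
- **One small oddity:** a moment of about 0.8 N m appeared as the bar touched down, so one prong probably took contact slightly before the other. It caused no visible tilt after release.
- **No check failed.**

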